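# Draw out the blue glaze test

### The arm

A 6-joint arm with a two-finger parallel gripper is mounted at the origin on a cart in front of the work surface, level with it; the furniture and walls round the work are solid. World frame = base frame: x ahead of the robot, y to its left, z up, the work surface at z = 0. Lengths are in m, angles in degrees, forces in N, time in s.
With the tool pointing down it reaches from about 0.275 to 0.85 m from the base axis. Payload 5.2 kg.
Tool frame: the origin (TCP) lies on the mounting face of the last link; the fingertips stand 173 mm ahead of it and the grasp point (between the pads) lies 155 mm ahead of it; z points along the fingers, y is the line along which they close (so a half turn about z gives the same grasp; the last joint's range is limited). The gripper opens to 85 mm and grips with 20 to 120 N. Pads are 22 mm wide; open, the fingers measure 114 mm over their backs; the gripper's body (76 mm by 85 mm) begins 54 mm behind the grasp point. The pads swing forward as they close: fully open they stand 13 mm farther back than shut.
Start: joints at [-76.937, 14.817, 87.949, -0, 77.235, -11.62], TCP at [0.23, -0.5, 0.405] pointing down, gripper open.
Joint ranges: [-179.93, 179.93], [-52.35, 119.4], [10.71, 147.94], [-69.91, 249.91], [12.55, 155.21], [-178.61, 178.61]. Speed limits (degrees/s): [147.25, 147.25, 180, 180, 180, 180].

### API

Orientations are given as a 3x3 rotation matrix whose columns are the frame's x, y, z axes.
In Python, from plant import status, eyes, env gives the robot as it stands.
- The arm moves only by the shell command python3 -m pendant 'ROWS' [OPENING] [FORCE]. ROWS is text: rows parted by semicolons, each of 6 numbers parted by spaces: the shift along the tool's x, y, z scaled (see below), then the turn, a rotation vector about the tool's x, y, z scaled (see below). In form: x y z rx ry rz; .... A call has 1 to 12 rows; each row is the pose to reach, as a shift and turn from the pose commanded when the call began, along the tool's axes at that moment; what a row does not reach only later rows make up. The controller multiplies each number of a shift by 20 cm and each number of a turn by 0.5 rad. A row lasts 1/12 s, in which the tool goes at most 41.7 mm and 7.16 degrees, less where a joint would pass 70% of its speed; a pose out of reach is approached as far as the arm can. A call with a number of a shift or a turn outside -1 to 1 is refused whole. A call with a gripper value outside its range is refused whole. OPENING is the finger opening in mm, from 0 to 85.4, set as the call begins (- or left out, the last holds). The fingers move at their own pace and stop on an object; FORCE is the grip in N (left out, the last holds). Time passes only in rows, so rows that repeat a pose let the fingers close. It gives the time, the measured TCP pose, the force, the opening and the grip force at its end, in the units of the state.
- status.observe(): the state, without advancing time (a new reading comes with each control period).
- eyes.get_image(name): name is "side" or "top"; returns a dict with "pixels" (480x640x3 uint8, red, green, blue), "range_z" (480x640 float32, m along the optical axis (not along the pixel's ray), 0 where there is no reading), "camera_matrix" (3x3 intrinsics, pixels), "R" (3x3) and "t" (3): a world point X has camera coordinates R X + t. Camera axes: x right, y down, z forward; pixel columns grow to the right and rows downward; lengths in m; the calibration is good to about 2 mm. A picture is of the moment at which its call begins.
- env.job_done(): hands the job in; it is judged then, once.
Trained networks look in a picture, given as the dict that the camera call returned (one of the last four; its "shot" number tells which), for a name from the list of things; names that differ only in an ending like _2 or _b are one class to them, and where a whole thing is asked for, a point or a joint stands for the part that bears it (a point fixed in the world has none). Each returns a list of dicts, best first, with "conf" (0 to 1); they miss things now and then, are a little off and sometimes report something else, mostly with a low value. They report only what shows in the picture. A call takes as long as a camera call. They do not tell look-alikes from the thing itself.
- eyes.search_frame(thing, picture): "point" ([x, y, z] in m, in the coordinates of the camera as it stood for that picture, good to about 4 mm: the middle of the surface that is visible of it).
- eyes.silhouettes(thing, picture): "pixels" (480x640 bool, what is visible of it).
The state is a dict: "time": time; "joint_pos": joint angles; "dq": joint speeds; "effort": joint torques, N m; "tool_pos": TCP position; "tool_rot": TCP orientation; "force": force on the tool from outside, world axes, zero at the start; "wrist_torque": the same for the moment, N m; "gripper_width": finger opening in m; "finger_force": force on a finger pad.
Only numpy, scipy, OpenCV 4.12 (cv2) and the standard library are available. Lean on these libraries where they do the work, as an engineer would, in place of code of your own. Each camera call takes 0.05 s, during which the arm holds its last target. There are 200 camera calls.

### The job

Two shallow trays stand partly drawn out of the small glaze-test rack. Hook a fingertip behind the front lip of the tray that holds the blue tile and draw it all the way out to its stop, and push the tray with the green tile fully home, in either order. Do not pinch the lips, lift or touch the tiles, or disturb the clay frog, jar and small pot standing beside the rack; finish clear of everything.

Things in the scene. Friction and masses are not known exactly. Their poses are not given: they have to be found in the camera images.
- rack: Fixed low rack: wooden base 236 mm wide in y, x = -200 to +90 mm, 10 mm thick; two grey trays side by side on rails (left at y = +53.5 mm, right at y = -53.5 mm); clear plastic cover over the rear, x = -45 to +89 mm, y = -110 to +110 mm, top at z = 60 mm. Origin on the table surface; x points inward (away from the robot at yaw 0), y left, z up.
- left_tray (a joint): Travel of the left tray (rack +y side), m: 0 is fully home, 0.150 is fully out at its stop; it moves out along the rack's -x. Friction about 2.5 N plus light drag; it stays where it is left. Starts 0.020 to 0.045 out.
- right_tray (a joint): Travel of the right tray (rack -y side), as for the left one.
- left_lip (a point): Middle of the top edge of the left tray's front lip, on its inner face (the side towards the rack, which a fingertip hooks). Axes as the rack's. The lip is 90 mm wide in y, 8 mm thick (its outer face lies 8 mm further along -x); its top is at z = 47 mm, 30 mm above the tray floor.
- right_lip (a point): Middle of the top edge of the right tray's front lip, on its inner face (the side towards the rack, which a fingertip hooks). Axes as the rack's. The lip is 90 mm wide in y, 8 mm thick (its outer face lies 8 mm further along -x); its top is at z = 47 mm, 30 mm above the tray floor.
- left_pocket (a point): Point on the left tray's floor (z = 17 mm), in the middle of the empty pocket behind the lip, 36 mm along +x from the lip's inner face. The pocket is 72 mm long in x and 84 mm wide; a low rib (top z = 28 mm) parts it from the tile. The tray's side walls reach z = 32 mm.
- right_pocket (a point): Point on the right tray's floor (z = 17 mm), in the middle of the empty pocket behind the lip, 36 mm along +x from the lip's inner face. The pocket is 72 mm long in x and 84 mm wide; a low rib (top z = 28 mm) parts it from the tile. The tray's side walls reach z = 32 mm.
- tile_b: Glaze test tile with a blue face, 65 x 45 x 9 mm, lying loose in one of the trays (either one) behind the rib. Origin at the centre of its underside, z up.
- tile_a: Glaze test tile with a green face, 65 x 45 x 9 mm, lying loose in the other tray. Origin at the centre of its underside, z up.
- stone_frog_2: Small cream clay frog with blue eyes, 45 mm across, 39 mm high, standing loose left of the rack. Origin at the centre of its underside.
- oxide_jar_2: Glass jar with a red lid, 52 mm across, 90 mm high, standing loose right of the rack. Origin at the centre of its underside.
- fluted_pot: Small pale fluted pot, 57 mm across, 44 mm high, standing loose left of the rack's front. Origin at the centre of its underside.
Not all that is in view belongs to the job. There is more than one size of the oxide_jar_2; the job needs the middle-sized.

How it is judged:
By the outcome, as a careful person would: the job done as asked, in the order asked, and still so for the second after the job is handed in, with the robot touching nothing.
It also fails if it takes over 48 s, if anything falls off the work surface, if the arm or the gripper's body presses on something with over 40 N, if the wrist force passes 120 N, or if a joint passes its speed limit or range.

## Working session

There is one attempt and no reset: what is moved stays moved. The work goes in short steps, Python scripts to look and compute and a shell command to move; the robot and the scene stay as the last step left them, time stands still between calls to the robot, and variables do not carry over. Pictures are saved under pics/ and viewed, at most 10 in all, crops included, and the job is handed in when it is done.

```bash
mkdir -p pics; ls; cat > h.py <<'E'
import numpy as np, cv2
from plant import status, eyes, env
def world(p,im): return im["R"].T@(np.asarray(p)-im["t"])
def cloud(im):
    K=im["camera_matrix"]; z=im["range_z"]; v,u=np.mgrid[:480,:640]
    c=np.stack([(u-K[0,2])/K[0,0]*z,(v-K[1,2])/K[1,1]*z,z],-1)
    return (c-im["t"])@im["R"]
E
python3 - <<'E'
from h import *
s=status.observe(); print({k:np.round(v,3) for k,v in s.items()})
ims=[]
for n in("top","side"):
    im=eyes.get_image(n); ims.append(im); cv2.imwrite(f"pics/{n}1.png",im["pixels"][:,:,::-1])
    np.savez(f"{n}1.npz",**{k:v for k,v in im.items() if k!='shot'})
for im,n in zip(ims,("top","side")):
    for t in("rack","left_lip","right_lip","left_pocket","right_pocket","tile_a","tile_b","stone_frog_2","oxide_jar_2","fluted_pot"):
        for d in eyes.search_frame(t,im)[:4]: print(n,t,round(d["conf"],2),np.round(world(d["point"],im),3))
E
```

```text
pics
{'time': np.float64(0.0), 'joint_pos': array([-7.6937e+01,  1.4860e+01,  8.8012e+01, -1.0000e-03,  7.7234e+01,
       -1.1620e+01]), 'dq': array([-0.002, -0.003, -0.048,  0.062, -0.006, -0.045]), 'effort': array([ 1.0000e-03, -4.4604e+01, -2.9057e+01, -0.0000e+00,  1.2000e-02,
       -0.0000e+00]), 'tool_pos': array([ 0.23 , -0.5  ,  0.404]), 'tool_rot': array([[ 0.909,  0.418, -0.   ],
       [ 0.418, -0.909,  0.002],
       [ 0.   , -0.002, -1.   ]]), 'force': array([-0.43 ,  0.763, -0.238]), 'wrist_torque': array([ 0.017,  0.036, -0.041]), 'finger_force': np.float64(0.0), 'gripper_width': np.float64(0.085)}
top rack 0.91 [0.69  0.012 0.028]
top left_lip 0.86 [0.634 0.074 0.017]
top right_lip 0.7 [ 0.62  -0.038  0.019]
top right_lip 0.57 [ 0.683 -0.039  0.026]
top right_lip 0.54 [0.635 0.074 0.017]
top left_pocket 0.6 [0.636 0.071 0.018]
top right_pocket 0.42 [ 0.686 -0.035  0.025]
top right_pocket 0.22 [ 0.618 -0.036  0.02 ]
top tile_a 0.85 [ 0.684 -0.036  0.023]
top tile_a 0.76 [0.689 0.06  0.03 ]
top tile_b 0.85 [ 0.684 -0.036  0.023]
top tile_b 0.76 [0.689 0.06  0.03 ]
top
[... 164 characters left out ...]
57]
top fluted_pot 0.91 [0.524 0.185 0.022]
side rack 0.68 [ 0.704 -0.029  0.026]
side left_lip 0.64 [0.641 0.069 0.019]
side right_lip 0.75 [ 0.614 -0.032  0.019]
side left_pocket 0.93 [0.636 0.075 0.02 ]
side right_pocket 0.6 [ 0.622 -0.034  0.019]
side tile_a 0.69 [0.694 0.052 0.029]
side tile_a 0.65 [ 0.686 -0.045  0.03 ]
side tile_a 0.29 [ 0.614 -0.033  0.019]
side tile_b 0.69 [0.694 0.052 0.029]
side tile_b 0.65 [ 0.686 -0.045  0.03 ]
side tile_b 0.29 [ 0.614 -0.033  0.019]
side stone_frog_2 0.64 [0.669 0.158 0.021]
side oxide_jar_2 0.79 [0.79  0.188 0.084]
side oxide_jar_2 0.59 [ 0.584 -0.283  0.05 ]
side oxide_jar_2 0.56 [ 0.549 -0.206  0.068]
side fluted_pot 0.73 [0.527 0.17  0.033]
```

View pics/top1.png

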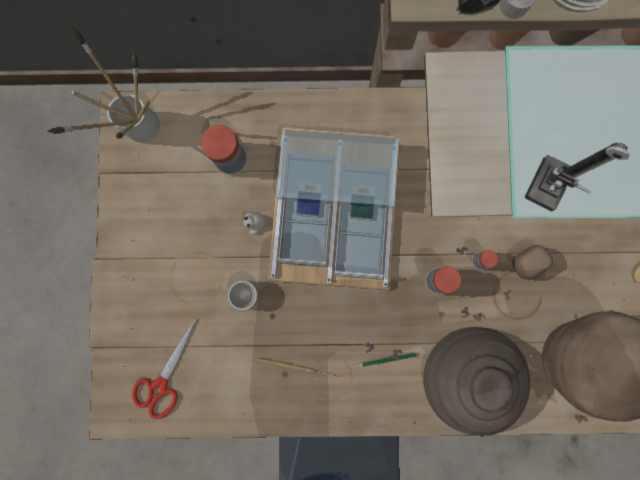

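```bash
python3 - <<'E'
from h import *
im=dict(np.load("top1.npz")); P=cloud(im); px=im["pixels"].astype(int)
X,Y,Z=P[...,0],P[...,1],P[...,2]; val=im["range_z"]>0
# lip tops z ~47
m=val&(Z>.042)&(Z<.052)&(X>.5)&(X<.72)&(Y>-.13)&(Y<.15)
n,l,st,c=cv2.connectedComponentsWithStats(m.astype(np.uint8))
for i in range(1,n):
    if st[i,4]>25:
        q=P[l==i]; r=cv2.minAreaRect((q[:,:2]*1000).astype(np.float32)); print("lip?",st[i],np.round(q.mean(0),4),r)
hsv=cv2.cvtColor(im["pixels"],cv2.COLOR_RGB2HSV).astype(int)
for nme,a,b in(("green",40,85),("blue",95,130)):
    mm=val&(hsv[...,0]>a)&(hsv[...,0]<b)&(hsv[...,1]>90)&(X>.55)&(X<.8)&(Y>-.12)&(Y<.14)
    n,l,st,c=cv2.connectedComponentsWithStats(mm.astype(np.uint8))
    for i in range(1,n):
        if st[i,4]>40: print(nme,st[i],np.round(np.median(P[l==i],0),3))
E
```

```text
lip? [278 258  48   8 210] [0.5851 0.0721 0.0466] ((585.2352905273438, 72.05196380615234), (87.91483306884766, 8.139631271362305), 84.6744384765625)
lip? [334 271  49   8 210] [ 0.5602 -0.032   0.0464] ((560.2107543945312, -32.40507125854492), (89.34516906738281, 8.061781883239746), 84.75104522705078)
blue [297 199  23  16 314] [0.693 0.06  0.026]
```

The picture shows the rack yawed about -5°. The blue tile is at (308,203) in the left tray and the green tile at (362,205) in the right tray. The lips are at rows ~262 and ~275. The frog is at (254,222), the pot at (242,295) and the middle jar at (444,280). I'll push the right tray first and then pull the left one.

```bash
cat >> h.py <<'E'
def rows(target,ang=None):
    "shift units (tool axes) and z-turn units to bring TCP to target with tool x at heading ang (deg)"
    s=status.observe(); R=np.array(s["tool_rot"]); d=R.T@(np.array(target)-s["tool_pos"])/.2
    cur=np.degrees(np.arctan2(R[1,0],R[0,0])); 
    print("tcp",np.round(s["tool_pos"],4),"head",round(cur,2),"F",np.round(s["force"],1),"units",np.round(d,3),"turn",None if ang is None else round(-np.radians(ang-cur)/.5,3))
E
python3 - <<'E'
from h import *
im=dict(np.load("top1.npz")); P=cloud(im); val=im["range_z"]>0
a=np.radians(-5.3); ex=np.array([np.cos(a),np.sin(a)]); ey=np.array([-np.sin(a),np.cos(a)])
XY=P[...,:2]; u=XY@ex; v=XY@ey; Z=P[...,2]
print("lips u,v",[(np.array(c)@ex,np.array(c)@ey) for c in((.5851,.0721),(.5602,-.0324))])
m=val&(Z>.007)&(Z<.014)&(u>.45)&(u<.75)&(abs(v-.07)<.14)
print("base front u",np.percentile(u[m],[0.5,2,5]),"v",np.percentile(v[m],[1,99]))
for lo,hi in((.058,.063),):
    m=val&(Z>lo)&(Z<hi)&(u>.55)&(u<.9)&(abs(v-.07)<.14); print("cover",m.sum(),np.percentile(u[m],[1,5,95,99]) if m.sum() else "")
for y0 in np.arange(-.6,.1,.1):
    m=val&(P[...,1]>y0)&(P[...,1]<y0+.1)&(P[...,0]>.1)&(P[...,0]<.6)
    print(round(y0,1),"maxz",np.round(np.percentile(Z[m],99.8),3) if m.sum() else None)
rows([.520,-.029,.404],-5.3)
E
```

```text
lips u,v [(np.float64(0.5759386015529019), np.float64(0.12583778145409155)), (np.float64(0.5607977829562715), np.float64(0.019484522866383344))]
base front u [0.53790099 0.53881909 0.54030888] v [-0.04401661  0.19046117]
cover 6292 [0.69368156 0.69853282 0.81594983 0.82133048]
-0.6 maxz 0.011
-0.5 maxz 0.184
-0.4 maxz 0.172
-0.3 maxz 0.114
-0.2 maxz 0.093
-0.1 maxz 0.206
-0.0 maxz 0.208
tcp [ 0.2297 -0.4997  0.4047] head 24.68 F [-0.5  0.6  0.1] units [ 2.302 -1.533  0.003] turn 1.047
```

View pics/side1.png

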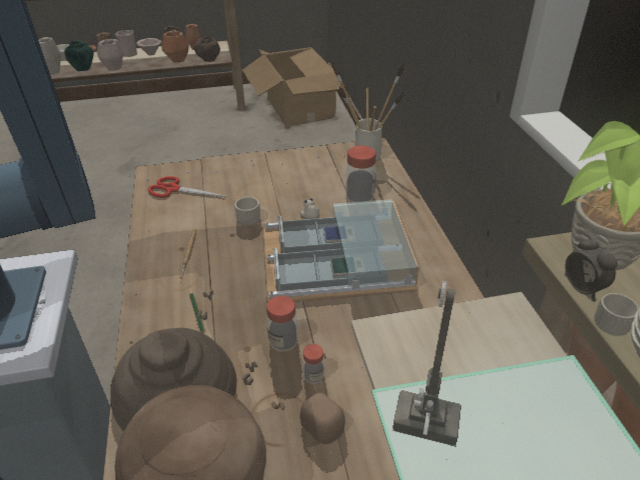

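```bash
python3 -m pendant '0.2 -0.13 0 0 0 0;0.4 -0.26 0 0 0 0;0.6 -0.39 0 0 0 0;0.8 -0.52 0 0 0 0;1 -0.65 0 0 0 0;1 -0.65 0 0 0 0;1 -0.65 0 0 0 0' 0 20
python3 -m pendant '0.2 -0.13 0 0 0 0;0.4 -0.26 0 0 0 0;0.6 -0.39 0 0 0 0;0.8 -0.52 0 0 0 0.2;1 -0.65 0 0 0 0.4;1 -0.65 0 0 0 0.6;1 -0.65 0 0 0 0.8;1 -0.65 0 0 0 0.8;1 -0.65 0 0 0 0.8'
python3 -c "
from h import *; rows([.520,-.029,.27],-5.3)"
```

```text
time: 1.68
tool_pos: [0.359, -0.2936, 0.405]
tool_rot: [[0.907, 0.422, 0.001], [0.422, -0.907, 0.002], [0.002, -0.001, -1.0]]
force: [0.3, -0.2, -0.3]
gripper_width: 0.0005
finger_force: 0.0
time: 2.43
tool_pos: [0.4846, -0.0967, 0.4046]
tool_rot: [[0.999, 0.035, -0.0], [0.035, -0.999, -0.001], [-0.0, 0.001, -1.0]]
force: [-0.5, -0.2, -0.7]
gripper_width: 0.0001
finger_force: 0.0
tcp [ 0.4846 -0.0967  0.4046] head 1.99 F [-0.5 -0.2 -0.7] units [ 0.189 -0.332  0.673] turn 0.254
```

```bash
python3 -m pendant '0.1 -0.15 0 0 0 0.12;0.19 -0.33 0.1 0 0 0.25;0.19 -0.33 0.25 0 0 0.25;0.19 -0.33 0.4 0 0 0.25;0.19 -0.33 0.55 0 0 0.25;0.19 -0.33 0.67 0 0 0.25;0.19 -0.33 0.67 0 0 0.25;0.19 -0.33 0.67 0 0 0.25'
python3 - <<'E'
from h import *
rows([.520,-.029,.207],-5.3)
im=eyes.get_image("side"); cv2.imwrite("pics/side2.png",cv2.resize(im["pixels"][150:330,200:440,::-1],None,fx=3,fy=3))
im=eyes.get_image("top"); P=cloud(im); m=(im["range_z"]>0)&(np.hypot(P[...,0]-.52,P[...,1]+.029)<.045)&(P[...,2]>.06)
print("lowest finger z seen",np.percentile(P[m][:,2],[0,2,10]) if m.sum() else None)
im=eyes.get_image("side"); P=cloud(im); m=(im["range_z"]>0)&(np.hypot(P[...,0]-.52,P[...,1]+.029)<.035)&(P[...,2]>.055)
q=P[m];print(len(q),np.percentile(q[:,2],[0,1,5]), np.percentile(q[q[:,2]<.13],[1,50,99],axis=0))
E
```

```text
time: 3.1
tool_pos: [0.52, -0.0306, 0.27]
tool_rot: [[0.996, -0.094, -0.003], [-0.094, -0.996, 0.001], [-0.003, -0.0, -1.0]]
force: [0.1, 0.2, 1.0]
gripper_width: -0.0003
finger_force: 0.0
tcp [ 0.52   -0.0306  0.27  ] head -5.4 F [0.1 0.2 1. ] units [ 0.    -0.008  0.315] turn -0.004
lowest finger z seen [0.20611199 0.46451492 0.47618034]
1154 [0.09884961 0.10433505 0.11524663] [[ 0.51112226 -0.04632197  0.09936605]
 [ 0.52147564 -0.04041035  0.11685869]
 [ 0.53281522 -0.03369408  0.12891298]]
```

View pics/side2.png

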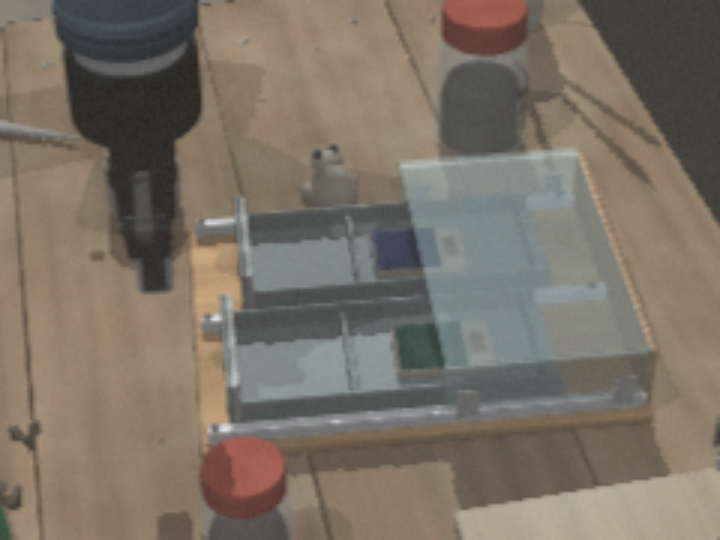

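The fingertip is over the table in front of the right tray at about (155,290) in the crop, clear of the rails. Next I'll descend and push.

```bash
python3 -m pendant '0 -0.01 0.15 0 0 0;0 -0.01 0.28 0 0 0;0 -0.01 0.335 0 0 0;0 -0.01 0.335 0 0 0;0 -0.01 0.335 0 0 0'
python3 -m pendant '0.05 0 0 0 0 0;0.09 0 0 0 0 0;0.12 0 0 0 0 0;0.15 0 0 0 0 0;0.18 0 0 0 0 0;0.21 0 0 0 0 0;0.24 0 0 0 0 0;0.27 0 0 0 0 0;0.27 0 0 0 0 0'
```

```text
time: 3.67
tool_pos: [0.5213, -0.0277, 0.2049]
tool_rot: [[0.996, -0.094, 0.001], [-0.094, -0.996, -0.0], [0.002, 0.0, -1.0]]
force: [1.0, 0.2, 1.1]
gripper_width: -0.0008
finger_force: 0.0
time: 4.42
tool_pos: [0.5758, -0.0326, 0.2036]
tool_rot: [[0.996, -0.094, 0.002], [-0.094, -0.996, -0.0], [0.002, 0.0, -1.0]]
force: [0.6, -0.0, -0.5]
gripper_width: 0.0004
finger_force: 0.0
```

```bash
python3 -m pendant '0.01 0 0 0 0 0;0.02 0 0 0 0 0;0.03 0 0 0 0 0;0.03 0 0 0 0 0'; python3 -m pendant '0.01 0 0 0 0 0;0.02 0 0 0 0 0;0.02 0 0 0 0 0';python3 -m pendant '0.01 0 0 0 0 0;0.02 0 0 0 0 0;0.02 0 0 0 0 0'
python3 - <<'E'
from h import *
rows([.6,-.03,.2036],-5.3)
im=eyes.get_image("side"); cv2.imwrite("pics/side3.png",cv2.resize(im["pixels"][150:330,200:440,::-1],None,fx=3,fy=3))
E
```

```text
time: 4.75
tool_pos: [0.5806, -0.033, 0.2035]
tool_rot: [[0.996, -0.094, -0.0], [-0.094, -0.996, 0.0], [-0.0, -0.0, -1.0]]
force: [-1.7, -0.0, 0.9]
gripper_width: 0.0
finger_force: 0.6
time: 5.0
tool_pos: [0.5845, -0.0333, 0.2035]
tool_rot: [[0.996, -0.094, -0.001], [-0.094, -0.996, 0.0], [-0.001, -0.0, -1.0]]
force: [-2.6, -0.4, -0.2]
gripper_width: -0.0001
finger_force: 1.2
time: 5.25
tool_pos: [0.5859, -0.0334, 0.2034]
tool_rot: [[0.996, -0.093, -0.009], [-0.093, -0.996, 0.001], [-0.009, -0.0, -1.0]]
force: [-14.2, -0.4, 10.4]
gripper_width: 0.0002
finger_force: 7.1
tcp [ 0.5859 -0.0334  0.2034] head -5.36 F [-14.2  -0.4  10.4] units [ 0.069 -0.024 -0.001] turn -0.002
```

View pics/side3.png

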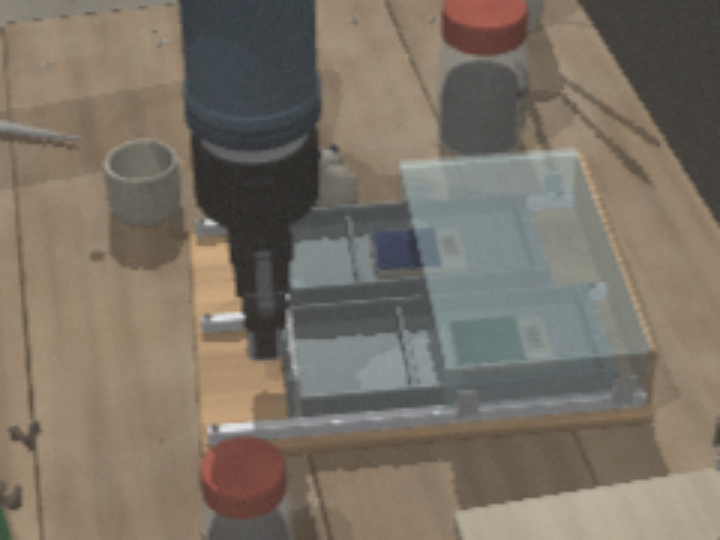

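The right tray moved 41 mm and is now against its stop: force jumped to 14 N, and its lip is at crop (290,350). I'll give it one small firm press and then retreat.

```bash
python3 -m pendant '0.01 0 0 0 0 0;0.01 0 0 0 0 0;0.01 0 0 0 0 0'; python3 -m pendant '-0.1 0 0 0 0 0;-0.2 0 0 0 0 0;-0.2 0 -0.2 0 0 0;-0.2 0 -0.4 0 0 0;-0.2 0 -0.5 0 0 0;-0.2 0 -0.5 0 0 0;-0.2 0 -0.5 0 0 0'
python3 - <<'E'
from h import *
im=eyes.get_image("top"); P=cloud(im); a=np.radians(-5.3); u=P[...,0]*np.cos(a)+P[...,1]*np.sin(a); v=-P[...,0]*np.sin(a)+P[...,1]*np.cos(a)
m=(im["range_z"]>0)&(abs(P[...,2]-.047)<.004)&(u>.5)&(u<.68)
for lo,hi in((-.03,.07),(.078,.172)):
    k=m&(v>lo)&(v<hi); print(k.sum(),np.percentile(u[k],[2,50,98]),np.percentile(v[k],[2,98]))
rows([.625,.0685,.30],-5.3)
E
```

```text
time: 5.55
tool_pos: [0.5865, -0.0334, 0.2034]
tool_rot: [[0.996, -0.093, -0.012], [-0.093, -0.996, 0.001], [-0.012, -0.0, -1.0]]
force: [-19.2, -0.1, 14.0]
gripper_width: -0.0002
finger_force: 9.8
time: 6.13
tool_pos: [0.5515, -0.0304, 0.3057]
tool_rot: [[0.996, -0.094, 0.006], [-0.094, -0.996, -0.001], [0.006, 0.001, -1.0]]
force: [0.1, -0.0, 0.0]
gripper_width: 0.0001
finger_force: 0.0
6 [0.59663547 0.59914004 0.60188885] [0.05213928 0.05414171]
164 [0.57222158 0.57596234 0.57986156] [0.09851422 0.16880148]
tcp [ 0.5508 -0.0302  0.304 ] head -5.4 F [-0.6  0.5 -0.7] units [ 0.323 -0.526  0.02 ] turn -0.004
```

```bash
python3 -m pendant '0.1 -0.16 0 0 0 0;0.2 -0.33 0 0 0 0;0.32 -0.53 0 0 0 0;0.32 -0.53 0 0 0 0;0.32 -0.53 0.1 0 0 0;0.32 -0.53 0.2 0 0 0;0.32 -0.53 0.2 0 0 0'
python3 -c "
from h import *; rows([.625,.0685,.205],-5.3)
im=eyes.get_image('side'); cv2.imwrite('pics/side4.png',cv2.resize(im['pixels'][150:330,200:440,::-1],None,fx=3,fy=3))"
```

```text
time: 6.77
tool_pos: [0.6222, 0.0698, 0.2576]
tool_rot: [[0.996, -0.093, -0.01], [-0.093, -0.996, 0.001], [-0.01, 0.0, -1.0]]
force: [-1.8, -0.2, -0.9]
gripper_width: -0.0001
finger_force: 0.0
tcp [0.6222 0.0698 0.2576] head -5.35 F [-1.8 -0.2 -0.9] units [0.017 0.005 0.263] turn -0.002
```

View pics/side4.png

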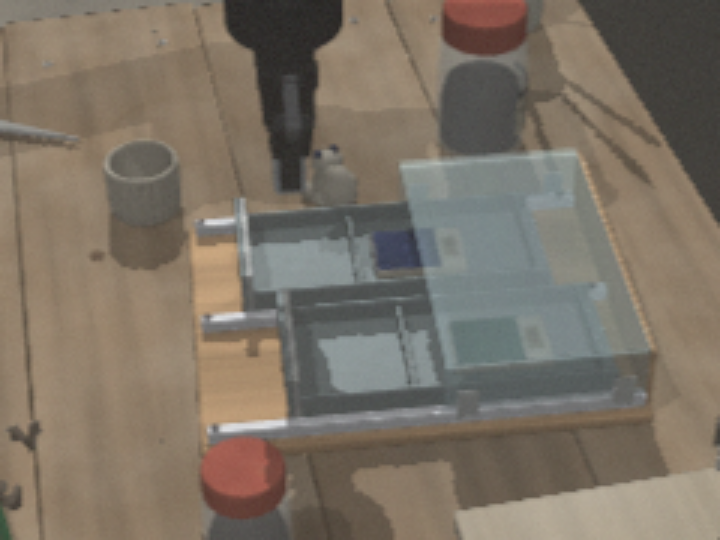

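The right tray stayed home (lip at (285,350)), and the tip is above the left pocket (tip at (290,185), z about 85 mm). I'll descend and draw the tray out.

```bash
python3 -m pendant '0.01 0 0.1 0 0 0;0.01 0 0.2 0 0 0;0.01 0 0.26 0 0 0;0.01 0 0.26 0 0 0;0.01 0 0.26 0 0 0'
python3 -m pendant '-0.05 0 0 0 0 0;-0.09 0 0 0 0 0;-0.12 0 0 0 0 0;-0.15 0 0 0 0 0;-0.19 0 0 0 0 0;-0.23 0 0 0 0 0;-0.27 0 0 0 0 0;-0.31 0 0 0 0 0;-0.35 0 0 0 0 0;-0.39 0 0 0 0 0;-0.43 0 0 0 0 0;-0.45 0 0 0 0 0'
```

```text
time: 7.23
tool_pos: [0.6261, 0.0689, 0.2115]
tool_rot: [[0.996, -0.094, -0.001], [-0.094, -0.996, 0.0], [-0.001, 0.0, -1.0]]
force: [0.7, 0.3, -1.3]
gripper_width: -0.0
finger_force: 0.0
time: 8.23
tool_pos: [0.5352, 0.0778, 0.2115]
tool_rot: [[0.996, -0.094, -0.001], [-0.094, -0.996, 0.0], [-0.001, 0.0, -1.0]]
force: [1.8, -1.2, 2.6]
gripper_width: 0.0
finger_force: 1.4
```

```bash
python3 -m pendant '0.02 0 0 0 0 0;0.02 0 0.03 0 0 0;0 0 0.03 0 0 0;-0.03 0 0.03 0 0 0;-0.07 0 0.03 0 0 0;-0.11 0 0.03 0 0 0;-0.15 0 0.03 0 0 0;-0.19 0 0.03 0 0 0;-0.22 0 0.03 0 0 0;-0.24 0 0.03 0 0 0;-0.26 0 0.03 0 0 0;-0.26 0 0.03 0 0 0'
python3 -m pendant '-0.01 0 0 0 0 0;-0.02 0 0 0 0 0;-0.03 0 0 0 0 0;-0.03 0 0 0 0 0'; python3 -m pendant '-0.01 0 0 0 0 0;-0.02 0 0 0 0 0;-0.02 0 0 0 0 0'
```

```text
time: 9.23
tool_pos: [0.4839, 0.0827, 0.2058]
tool_rot: [[0.996, -0.094, -0.001], [-0.094, -0.996, 0.0], [-0.001, 0.0, -1.0]]
force: [-0.8, -0.8, 1.0]
gripper_width: -0.0
finger_force: 0.0
time: 9.57
tool_pos: [0.4788, 0.0831, 0.2058]
tool_rot: [[0.996, -0.094, -0.0], [-0.094, -0.996, -0.0], [-0.0, 0.0, -1.0]]
force: [1.4, -1.0, 0.1]
gripper_width: 0.0002
finger_force: 0.7
time: 9.82
tool_pos: [0.4746, 0.0835, 0.2058]
tool_rot: [[0.996, -0.094, -0.0], [-0.094, -0.996, -0.0], [-0.0, 0.0, -1.0]]
force: [1.8, -0.2, 1.8]
gripper_width: -0.0001
finger_force: 0.8
```

```bash
python3 -m pendant '-0.01 0 0 0 0 0;-0.02 0 0 0 0 0;-0.02 0 0 0 0 0'; python3 -m pendant '-0.01 0 0 0 0 0;-0.02 0 0 0 0 0;-0.02 0 0 0 0 0'
```

```text
time: 10.07
tool_pos: [0.4732, 0.0836, 0.2061]
tool_rot: [[0.996, -0.094, 0.007], [-0.094, -0.996, -0.0], [0.007, -0.0, -1.0]]
force: [10.1, 0.1, -8.1]
gripper_width: 0.0001
finger_force: 5.4
time: 10.32
tool_pos: [0.4718, 0.0836, 0.2068]
tool_rot: [[0.995, -0.095, 0.015], [-0.095, -0.995, -0.001], [0.015, -0.001, -1.0]]
force: [19.0, -1.2, -15.1]
gripper_width: 0.0002
finger_force: 9.6
```

The left tray is at its stop: force rose to 19 N. I'll ease off inward, lift clear and look.

```bash
python3 -m pendant '0.05 0 0 0 0 0;0.1 0 0 0 0 0;0.1 0 0 0 0 0;0.1 0 -0.15 0 0 0;0.1 0 -0.3 0 0 0;0.1 0 -0.5 0 0 0;0.1 0 -0.7 0 0 0;0 0 -0.9 0 0 0;-0.2 0 -0.9 0 0 0;-0.4 0 -0.9 0 0 0;-0.5 0 -0.9 0 0 0;-0.5 0 -0.9 0 0 0'
python3 - <<'E'
from h import *
rows([.35,.09,.38],-5.3)
im=eyes.get_image("top"); cv2.imwrite("pics/top5.png",im["pixels"][100:400,180:500,::-1].repeat(2,0).repeat(2,1))
P=cloud(im); a=np.radians(-5.3); u=P[...,0]*np.cos(a)+P[...,1]*np.sin(a); v=-P[...,0]*np.sin(a)+P[...,1]*np.cos(a)
m=(im["range_z"]>0)&(abs(P[...,2]-.047)<.004)&(u>.40)&(u<.68)
for lo,hi in((-.03,.07),(.078,.172)):
    k=m&(v>lo)&(v<hi); print(k.sum(),np.percentile(u[k],[2,50,98]) if k.sum() else "")
im=eyes.get_image("side"); cv2.imwrite("pics/side5.png",cv2.resize(im["pixels"][130:370,160:480,::-1],None,fx=2.4,fy=2.4))
E
```

```text
time: 11.32
tool_pos: [0.3625, 0.0944, 0.3851]
tool_rot: [[0.996, -0.093, -0.005], [-0.093, -0.996, 0.0], [-0.005, 0.0, -1.0]]
force: [-0.6, -0.6, -0.4]
gripper_width: -0.0
finger_force: 0.0
tcp [0.3625 0.0944 0.3851] head -5.33 F [-0.6 -0.6 -0.4] units [-0.06   0.028  0.026] turn -0.001
204 [0.59483453 0.59862906 0.60252678]
210 [0.44496027 0.4487344  0.45258092]
```

View pics/top5.png

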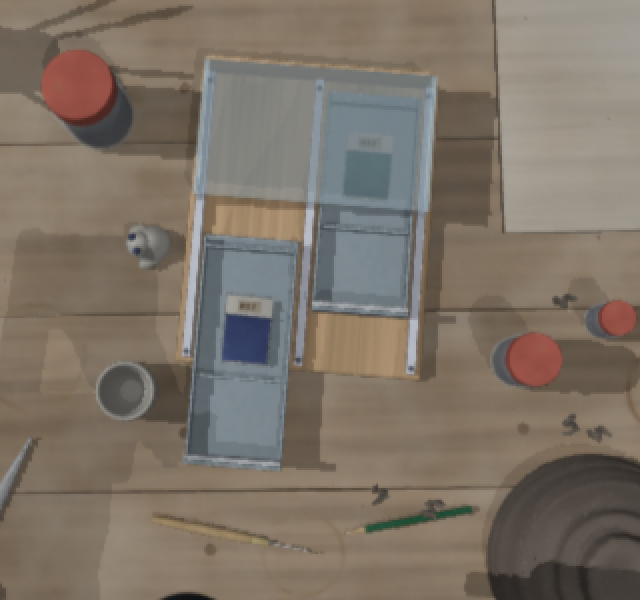

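View pics/side5.png

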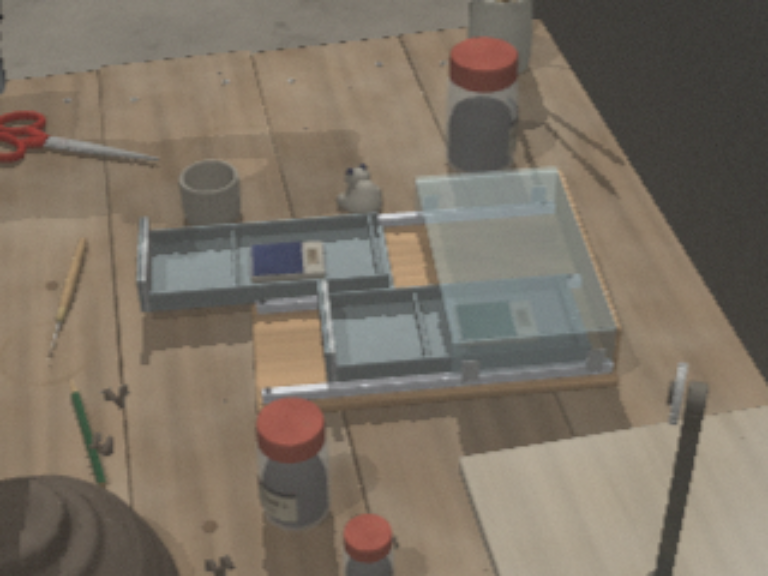

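In the top picture the left tray (blue tile) is fully out, with its lip at (235,462). The right tray (green tile) is home, with its lip at (362,308). The two lips are 149.9 mm apart, which matches the full 150 mm travel. The frog, pot and jar look undisturbed and the arm is clear.

```bash
python3 -m pendant '0 0 0 0 0 0;0 0 0 0 0 0' && python3 -c "
from plant import env; print(env.job_done())"
```

```text
time: 11.58
tool_pos: [0.3683, 0.0935, 0.3856]
tool_rot: [[0.996, -0.094, -0.0], [-0.094, -0.996, -0.0], [-0.0, 0.0, -1.0]]
force: [0.3, 0.7, -0.0]
gripper_width: -0.0005
finger_force: 0.0
the job is handed in; nothing more can be done
None
```

The blue-tile tray is drawn out to its stop and the green-tile tray is pushed fully home, with the arm clear, the frog, jar and pot apparently undisturbed in the final pictures, and the job handed in at 11.6 s (no verdict was returned).

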